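# Refit the washed plates in a bench filter press and screw it shut

### The job

Put the bench filter press back together: take every washed filter plate out of the drying rack and hang it by its two hooked ears over the press's two side bars, in the space between the two heads, then turn the hand crank clockwise until the moving head clamps the plates firmly against the fixed head. Stand the plastic jug upright on the bench with its mouth centred under the outlet spout, and leave everything else where it is, including the steel dish in the rack.

Things in the scene. Friction and masses are not known exactly. Their poses are not given: they have to be found in the camera images.
- press: Grey bench filter press, 0.20 x 0.26 m without its crank, fixed to the bench. Origin: on the bench under the middle of the open plate space; x across the press, y along its bars (towards the crank), z up. Plates hang between the fixed head (flat inner face at y = -60 mm) and the moving head. Heads are 137 mm high, the yoke behind (y = 166 to 184 mm) 140 mm.
- plate_space (a point): Point in the press over its origin, 87 mm above the bench, axes as the press: where the centre of a plate lies when hung home. Two round level bars, 16 mm thick, run along y at x = -70 and +70 mm, their axes 18 mm above this point. The crank turns about the line along y through this point.
- fixed_head: The press's fixed head, a grey 176 x 18 mm upright wall at the end away from the crank, that carries the outlet pipe. Same origin and axes as the press. The plates must end up clamped against it.
- spout_tip (a point): Lower tip of the outlet pipe (16 mm thick) that sticks out 72 mm from the outer face of the fixed head; 105 mm above the bench, 150 mm from the press's origin in its -y direction.
- moving_face (a point): Centre of the flat inner face (116 mm wide, 100 mm high) of the moving head. It slides along the bars only by the screw: 16 mm towards the fixed head for each full clockwise turn of the crank. Fully open it is 120 mm from the fixed head's face. It sits on stiff springs (15 N per mm, 4 mm at most), so that it clamps gradually.
- crank (a joint): Turn of the hand crank (rad): 0 with handle straight up and press fully open, growing clockwise as seen from the crank's end looking towards the plates; starts up to half a turn in, has over five turns. Handle 50 mm off the axis. Turning needs 4 N at the handle, 6 N one radian past contact with the plates, which is firm; the screw holds where it is left.
- crank_handle (a point): Middle of the black crank handle, a sleeve 23 mm thick, 92 mm long, turning freely on its pin, level along the press's y and pointing away from the plates. It circles at radius 50 mm about the crank axis, 37 to 137 mm above the bench. Its middle is 261 mm from the press's origin along y; the crank arm's outer face lies 48 mm nearer the press.
- rack: Low black wire drying rack, fixed, 150 x 215 mm. Origin: on the bench under its middle. Plates stand upright in five slots 34 mm apart along its y; their lower edges are 20 mm above the bench; the wire dividers reach 82 mm above the bench. One slot holds a steel dish that is not part of the job.
- jug_mid (a point): White plastic jug, open on top, 92 mm high, 70 mm wide at the foot and 78 mm at the mouth. Point: on its axis, half-way up (46 mm above the bench when it stands). Its handle points to the jug's own -x. It weighs about 0.15 kg.
- jug_handle (a point): Middle of the jug's upright handle bar: 12 mm thick radially, 14 mm wide, 62 mm high, 74 mm from the jug's axis towards its -x and 56 mm above the jug's foot, with 27 mm free between bar and jug wall.
- plate1_mid (a point): White filter plate, 116 mm wide (x), 20 thick (y), 100 high (z), 0.26 kg, alike front and back. Point: centre of the slab. Grip tab on top 40 wide (x), 14 thick, from 50 to 98 above the point. Hooked ear each side (180 over all): its underside, which rests on the bar, is 26 above the point; the hook is 82 out (4 free either way beside the bar), its tip 12 above the point. None if absent.
- plate2_mid (a point): White filter plate, 116 mm wide (x), 20 thick (y), 100 high (z), 0.26 kg, alike front and back. Point: centre of the slab. Grip tab on top 40 wide (x), 14 thick, from 50 to 98 above the point. Hooked ear each side (180 over all): its underside, which rests on the bar, is 26 above the point; the hook is 82 out (4 free either way beside the bar), its tip 12 above the point. None if absent.
- plate3_mid (a point): White filter plate, 116 mm wide (x), 20 thick (y), 100 high (z), 0.26 kg, alike front and back. Point: centre of the slab. Grip tab on top 40 wide (x), 14 thick, from 50 to 98 above the point. Hooked ear each side (180 over all): its underside, which rests on the bar, is 26 above the point; the hook is 82 out (4 free either way beside the bar), its tip 12 above the point. None if absent.
- plate4_mid (a point): White filter plate, 116 mm wide (x), 20 thick (y), 100 high (z), 0.26 kg, alike front and back. Point: centre of the slab. Grip tab on top 40 wide (x), 14 thick, from 50 to 98 above the point. Hooked ear each side (180 over all): its underside, which rests on the bar, is 26 above the point; the hook is 82 out (4 free either way beside the bar), its tip 12 above the point. None if absent.
- amber: Brown glass bottle, 68 mm wide, 150 mm high; leave it alone.
- rinse: White plastic bottle, 66 mm wide, 170 mm high; leave it alone.
- carton: Brown carton, 90 x 130 x 50 mm; leave it alone.
- spatula: Lab spatula lying on the bench; leave it alone.
- spoon: Spoon lying on the bench; leave it alone.
- brush: Brush lying on the bench; leave it alone.
- beaker: Glass beaker, 72 mm wide, 95 mm high; leave it alone.
- dish: Shallow steel dish 110 x 100 x 14 mm, standing upright in one slot of the rack; leave it alone.
Things that resemble listed ones, but are neither listed nor needed, are in the scene too. What is shaped like the part that bears plate3_mid but purple is not meant.

How it is judged:
On the way, in this order (a step that is already met when the one before it is completed fails the run):
1. every plate hangs on both bars between the heads, let go and still (z of plate1_mid in the frame of press between 0.082 and 0.092 m and x of plate1_mid in the frame of press between -0.008 and 0.008 m and y of plate1_mid in the frame of press between -0.056 and 0.056 m and angle between each of plate1_mid, plate2_mid, plate3_mid, plate4_mid's own z axis and vertical below 0.12 rad and angle between the y axis of each of plate1_mid, plate2_mid, plate3_mid, plate4_mid and the y axis of press, either way round below 0.12 rad and z of plate2_mid in the frame of press between 0.082 and 0.092 m and x of plate2_mid in the frame of press between -0.008 and 0.008 m and y of plate2_mid in the frame of press between -0.056 and 0.056 m and z of plate3_mid in the frame of press between 0.082 and 0.092 m and x of plate3_mid in the frame of press between -0.008 and 0.008 m and y of plate3_mid in the frame of press between -0.056 and 0.056 m and z of plate4_mid in the frame of press between 0.082 and 0.092 m and x of plate4_mid in the frame of press between -0.008 and 0.008 m and y of plate4_mid in the frame of press between -0.056 and 0.056 m and linear speed of each of plate1, plate2, plate3, plate4 below 0.02 m/s and contact force between each of plate1, plate2, plate3, plate4 and the fingers below 0.5 N), for 0.3 s.
2. the crank has driven the moving head up and clamped the plates against the fixed head ((contact force between fixed_head and plate1 above 12 N or contact force between fixed_head and plate2 above 12 N or contact force between fixed_head and plate3 above 12 N or contact force between fixed_head and plate4 above 12 N)), for 0.2 s.
At the end, for the whole second after the job is handed in: Every plate hangs on both bars between the heads (centre within 5 mm of hung height, 8 mm of mid-width, 0.12 rad of upright and square), over 12 N pressing on the fixed head, crank still; the jug stands upright with its axis within 22 mm of the spout tip (z of plate1_mid in the frame of press between 0.082 and 0.092 m and x of plate1_mid in the frame of press between -0.008 and 0.008 m and y of plate1_mid in the frame of press between -0.056 and 0.056 m and angle between each of plate1_mid, plate2_mid, plate3_mid, plate4_mid's own z axis and vertical below 0.12 rad and angle between the y axis of each of plate1_mid, plate2_mid, plate3_mid, plate4_mid and the y axis of press, either way round below 0.12 rad and z of plate2_mid in the frame of press between 0.082 and 0.092 m and x of plate2_mid in the frame of press between -0.008 and 0.008 m and y of plate2_mid in the frame of press between -0.056 and 0.056 m and z of plate3_mid in the frame of press between 0.082 and 0.092 m and x of plate3_mid in the frame of press between -0.008 and 0.008 m and y of plate3_mid in the frame of press between -0.056 and 0.056 m and z of plate4_mid in the frame of press between 0.082 and 0.092 m and x of plate4_mid in the frame of press between -0.008 and 0.008 m and y of plate4_mid in the frame of press between -0.056 and 0.056 m and linear speed of each of plate1, plate2, plate3, plate4, jug below 0.02 m/s and (contact force between fixed_head and plate1 above 12 N or contact force between fixed_head and plate2 above 12 N or contact force between fixed_head and plate3 above 12 N or contact force between fixed_head and plate4 above 12 N) and velocity of joint crank between -0.1 and 0.1 rad/s and horizontal distance between jug_mid and spout_tip below 0.022 m and angle between jug_mid's own z axis and vertical below 0.1 rad and height (world z) of jug_mid below 0.056 m); the robot touches nothing.
It fails at once if a bottle, the carton or the glass beaker is shoved or knocked over (distance of any of amber, rinse, carton, beaker from where it was at the start of the episode above 0.05 m).
It fails at once if the spatula, spoon or brush is shoved about (distance of any of spatula, spoon, brush from where it was at the start of the episode above 0.05 m).
It fails at once if the steel dish is taken from the rack (distance of dish from where it was at the start of the episode above 0.05 m).
Of plate1, plate2, plate3, plate4 only 2 to 4 are there at a start; the rules pass over those that are not, and their reading is None.
At some moment in a run one of jug may be knocked a few centimetres aside while the robot is not near it.
Once in a run the grip may slacken for a moment while it holds something.
It also fails if it takes over 210 s, if anything falls off the work surface, if the arm or the gripper's body presses on something with over 40 N, if the wrist force passes 120 N, or if a joint passes its speed limit or range.

### The arm

A 6-joint arm with a two-finger parallel gripper is mounted at the origin on the work surface. World frame = base frame: x ahead of the robot, y to its left, z up, the work surface at z = 0. Lengths are in m, angles in rad, forces in N, time in s.
With the tool pointing down it reaches from about 0.4 to 0.925 m from the base axis. Payload 12.5 kg.
Tool frame: the origin (TCP) lies on the centre line of the jaws, within the pads' length; the fingertips stand 17 mm ahead of it and the grasp point (between the pads) lies 2 mm behind it; y points along the fingers, z is the direction in which the jaws open and shut, and the axes are right-handed (so a half turn about y gives the same grasp; the last joint's range is limited). The gripper opens to 95 mm and grips with 3 to 60 N. Pads are 20 mm wide; open, the fingers measure 119 mm over their backs; the gripper's body (75 mm by 180 mm) begins 59 mm behind the grasp point.
Start: joints at [-1.236, 0.491, 1.559, -0, 1.092, -0.106], TCP at [0.267, -0.565, 0.232] pointing down, gripper open.
Joint ranges: [-3.1, 3.1], [-0.84, 2.19], [0.05, 2.79], [-1.13, 4.28], [0.06, 2.93], [-2.69, 2.69]. Speed limits (rad/s): [2.22, 2.22, 2.79, 3.14, 3.14, 3.14].

### API

Orientations are given as a rotation vector (axis times angle).
In Python, from plant import r gives the robot as it stands. Calls block until the motion is done:
- r.movep(position, orientation): joint-space move of the TCP to a pose.
- r.line_to(position, rot=None, max_speed=0.15): straight line of the TCP; rot=None keeps the orientation; max_speed is the mean speed in m/s.
- r.movej(angles): joint-space move.
- r.open() and r.close_gripper(): open the fingers fully, or close them until they stop; the grip force is fixed at half the most.
- r.pause(seconds).
- r.inverse_kinematics(position, orientation): joint angles nearest the present ones, or None.
- r.sense(): the state.
- r.grab_frame(name): name is "scene" or "top" or "wrist"; returns a dict with "frame" (384x512x3 uint8, blue, green, red), "fx", "fy", "cx", "cy" (pixels), "xyz" and "orientation" of the camera in the world. Camera axes: x right, y down, z forward; pixel columns grow to the right and rows downward; lengths in m; the calibration is good to about 2 mm. The wrist camera is an equidistant fisheye: a pixel r from the principal point sees the ray r / f radians off the axis. A picture is of the moment at which its call begins. There is no depth.
A pose or a line that the arm cannot do raises r.PlanningError and nothing moves.
- r.close_job(): hands the job in, once; it reports no verdict.
The state is a dict: "clock": time; "joint_pos": joint angles; "qvel": joint speeds; "tau": joint torques, N m; "tcp_pos": TCP position; "ee_rot": TCP orientation; "contact_force": force on the tool from outside, world axes, zero at the start; "moment": the same for the moment, N m; "grip_width": opening from 0.0 (shut) to 1.0 (fully open).
Only numpy, scipy, OpenCV 4.12 (cv2) and the standard library are available. Lean on these libraries where they do the work, as an engineer would, in place of code of your own. Each camera call takes 0.05 s, during which the arm holds its last target. There are 200 camera calls.

## Working session

There is one attempt and no reset: what is moved stays moved. The work goes in short steps, each a Python script; the robot and the scene stay as the last script left them, time stands still between calls to the robot, and variables do not carry over. Pictures are saved under pics/ and viewed, about 12 in all and at most 16, crops included, and the job is handed in when it is done.

```bash
ls; mkdir -p pics; python3 - <<'E'
from plant import r
import cv2,numpy as np
print(r.sense())
for n in ("scene","top","wrist"):
    f=r.grab_frame(n); cv2.imwrite(f"pics/a_{n}.png",f["frame"]); print(n,{k:v for k,v in f.items() if k!="frame"})
    if n!="wrist": cv2.imwrite(f"pics/a_{n}_big.png",cv2.resize(f["frame"],(800,600),interpolation=cv2.INTER_CUBIC))
E
```

```text
pics
{'clock': 0.0, 'joint_pos': array([-1.23558103e+00,  4.91542662e-01,  1.55945831e+00,  3.39497441e-06,
        1.09167675e+00, -1.05631119e-01]), 'qvel': array([ 0.00081972,  0.00072206, -0.00010627,  0.00173359,  0.00029263,
       -0.00075918]), 'tau': array([ 2.61375571e-03, -6.12630272e+01, -2.58184236e+01,  6.93884608e-02,
        4.81595763e-02, -3.13860596e-05]), 'tcp_pos': array([ 0.26662024, -0.56502979,  0.23106918]), 'ee_rot': array([-0.4431634 ,  1.97839567, -1.97621074]), 'contact_force': array([-0.78874696,  0.48888686, -0.62216754]), 'moment': array([-0.04530118, -0.01958774, -0.02597778]), 'grip_width': 1.0026482088519022}
scene {'fx': 493.04594593394216, 'fy': 493.04594593394216, 'cx': 251.30501721802688, 'cy': 194.26974069645337, 'xyz': array([ 0.97828875, -0.80356501,  1.21063118]), 'orientation': array([-2.39765906, -0.71799791,  0.24096423])}
top {'fx': 494.0581373555758, 'fy': 494.0581373555758, 'cx': 250.1700333101541, 'cy': 189.5855086182608, 'xyz': array([ 0.33023317, -0.0795142 ,  1.5402992 ]), 'orientation': array([-2.15972914,  2.16223714, -0.13873608])}
wrist {'fx': 297.3186396354542, 'fy': 297.3186396354542, 'cx': 257.52204542402575, 'cy': 189.6839499906765, 'xyz': array([ 0.32569744, -0.53708951,  0.38428604]), 'orientation': array([ 2.48089477, -1.57148266, -0.18881698])}
```

View pics/a_top_big.png

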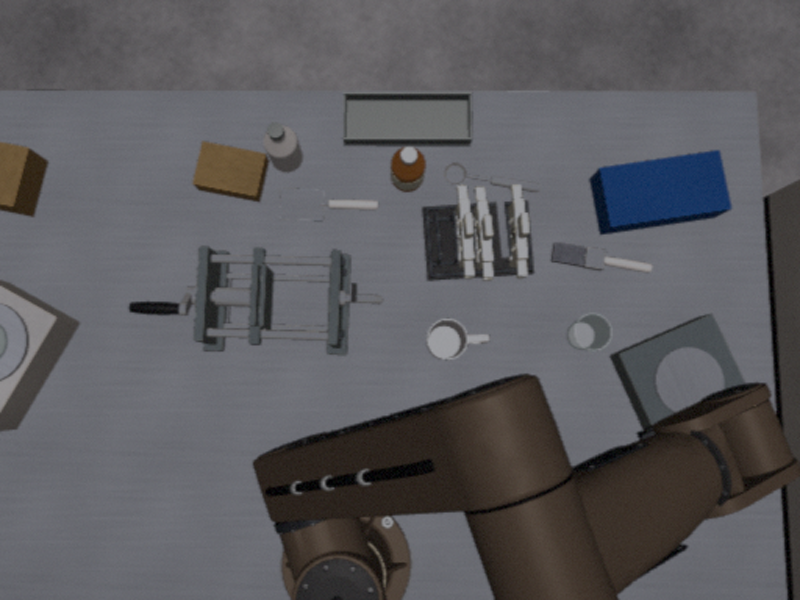

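View pics/a_scene_big.png

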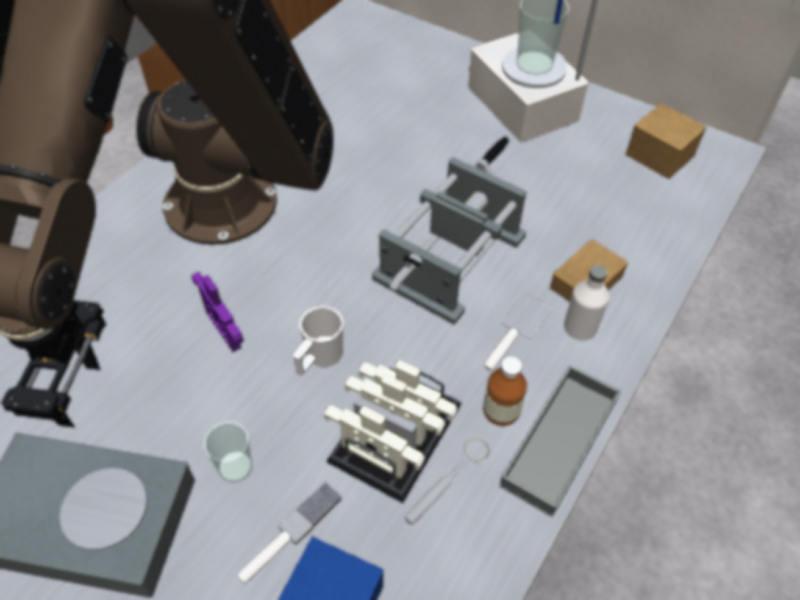

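The top view shows the rack at about (478,242) with three plates, and the press at about (270,300) with its crank to the left. The jug is at (448,340) with its handle to the right. The scene view shows the same, plus a purple decoy plate at (217,310).

```bash
cat > h.py <<'E'
import numpy as np, cv2
from scipy.spatial.transform import Rotation as R
from plant import r
def ray(f,u,v,fish=False):
    a=np.array([(u-f["cx"])/f["fx"],(v-f["cy"])/f["fy"]])
    if fish:
        t=np.linalg.norm(a); d=np.array([*(a/t*np.sin(t)),np.cos(t)]) if t>0 else np.array([0,0,1.])
    else: d=np.array([*a,1.])
    return R.from_rotvec(f["orientation"]).apply(d)
def back(f,u,v,z,fish=False):
    d=ray(f,u,v,fish); c=f["xyz"]; return c+d*(z-c[2])/d[2]
def proj(f,P,fish=False):
    p=R.from_rotvec(f["orientation"]).inv().apply(np.atleast_2d(P)-f["xyz"])
    if fish:
        rho=np.hypot(p[:,0],p[:,1]); t=np.arctan2(rho,p[:,2]); s=t/np.maximum(rho,1e-9)
        return np.c_[f["cx"]+f["fx"]*p[:,0]*s,f["cy"]+f["fy"]*p[:,1]*s]
    return np.c_[f["cx"]+f["fx"]*p[:,0]/p[:,2],f["cy"]+f["fy"]*p[:,1]/p[:,2]]
def down(a):
    """tool pointing down, jaw axis (tool z) at world angle a"""
    z=np.array([np.cos(a),np.sin(a),0]); y=np.array([0,0,-1.]); x=np.cross(y,z)
    return R.from_matrix(np.c_[x,y,z]).as_rotvec()
def shot(n,name):
    f=r.grab_frame(n); np.save(f"pics/{name}.npy",f,allow_pickle=True); cv2.imwrite(f"pics/{name}.png",f["frame"]); return f
def load(name): return np.load(f"pics/{name}.npy",allow_pickle=True).item()
def st():
    s=r.sense(); print("t",s["clock"].__round__(2),"tcp",np.round(s["tcp_pos"],4),"F",np.round(s["contact_force"],1),"g",round(s["grip_width"],3),"q",np.round(s["joint_pos"],2)); return s
E
python3 - <<'E'
from h import *
f=r.grab_frame("top"); np.save("pics/top0.npy",f,allow_pickle=True)
b=lambda u,v,z:np.round(back(f,u/1.5625,v/1.5625,z)[:3],3)
print("rack",b(423,207,0.01),b(427,279,.01),b(533,274,.01),b(530,202,.01))
print("bars ends", b(212,258,.105),b(333,260,.105),b(212,330,.105),b(330,335,.105))
print("jug mouth",b(448,338,.092),"hand",b(482,338,.08))
print("crank handle",b(155,308,.1),"spout",b(378,298,.11))
print(R.from_rotvec(r.sense()["ee_rot"]).as_matrix().round(2))
def ok(p,a): 
    q=r.inverse_kinematics(p,down(a)); return None if q is None else np.round(q,2)
for p in [(.57,0,.35),(.62,-0.02,.35),(.48,.35,.35),(.45,.6,.1),(.42,.0,.1)]:
    for a in (-np.pi/2,0,np.pi/2): print(p,round(a,2),ok(p,a))
E
```

```text
rack [ 0.701 -0.154  0.01 ] [ 0.553 -0.161  0.01 ] [ 0.563 -0.374  0.01 ] [ 0.711 -0.371  0.01 ]
bars ends [0.58  0.249 0.105] [0.576 0.021 0.105] [0.444 0.245 0.105] [0.434 0.025 0.105]
jug mouth [ 0.429 -0.195  0.092] hand [ 0.43  -0.261  0.08 ]
crank handle [0.486 0.354 0.1  ] spout [ 0.503 -0.064  0.11 ]
[[-0.9  -0.    0.43]
 [-0.43  0.   -0.9 ]
 [-0.   -1.   -0.  ]]
(0.57, 0, 0.35) -1.57 [-0.12  0.31  1.52 -0.    1.3   1.45]
(0.57, 0, 0.35) 0 [-0.12  0.31  1.52  0.    1.3  -0.12]
(0.57, 0, 0.35) 1.57 [-0.12  0.31  1.52  0.    1.3  -1.69]
(0.62, -0.02, 0.35) -1.57 [-0.14  0.39  1.4   0.    1.35  1.43]
(0.62, -0.02, 0.35) 0 [-0.14  0.39  1.4   0.    1.35 -0.14]
(0.62, -0.02, 0.35) 1.57 [-0.14  0.39  1.4   0.    1.35 -1.71]
(0.48, 0.35, 0.35) -1.57 [ 0.52  0.35  1.47 -0.    1.32  2.09]
(0.48, 0.35, 0.35) 0 [0.52 0.35 1.47 0.   1.32 0.52]
(0.48, 0.35, 0.35) 1.57 [ 0.52  0.35  1.47  0.    1.32 -1.05]
(0.45, 0.6, 0.1) -1.57 [ 0.84  0.8   1.33 -0.    1.02  2.41]
(0.45, 0.6, 0.1) 0 [ 0.84  0.8   1.33 -0.    1.02  0.84]
(0.45, 0.6, 0.1) 1.57 [ 0.84  0.8   1.33  0.    1.02 -0.73]
(0.42, 0.0, 0.1) -1.57 [-0.16  0.43  2.18 -0.    0.53  1.41]
(0.42, 0.0, 0.1) 0 [-0.16  0.43  2.18  0.    0.53 -0.16]
(0.42, 0.0, 0.1) 1.57 [-0.16  0.43  2.18  0.    0.53 -1.73]
```

```bash
python3 - <<'E'
from h import *
a=0.03
r.movep([0.60,-0.28,0.36],down(a)); f=shot("wrist","w_rack"); st(); print(f["xyz"],ray(f,f["cx"],f["cy"],True).round(3))
r.movep([0.50,0.06,0.36],down(a)); g=shot("wrist","w_press"); st(); print(g["xyz"])
for n,f in(("w_rack",f),("w_press",g)):
    cv2.imwrite(f"pics/{n}_b.png",cv2.resize(f["frame"],(800,600),interpolation=cv2.INTER_CUBIC))
E
```

```text
t 1.93 tcp [ 0.5994 -0.281   0.3596] F [-0.6 -0.2  0.1] g 1.0 q [-0.54  0.46  1.27 -0.    1.41 -0.57]
[ 0.59766272 -0.21542244  0.51273608] [ 0.005 -0.233 -0.972]
t 3.31 tcp [0.5006 0.0591 0.3598] F [-0.4  0.4 -0.9] g 0.998 q [-0.01  0.2   1.65 -0.    1.29 -0.04]
[0.49859043 0.12483418 0.51307452]
```

View pics/w_rack_b.png

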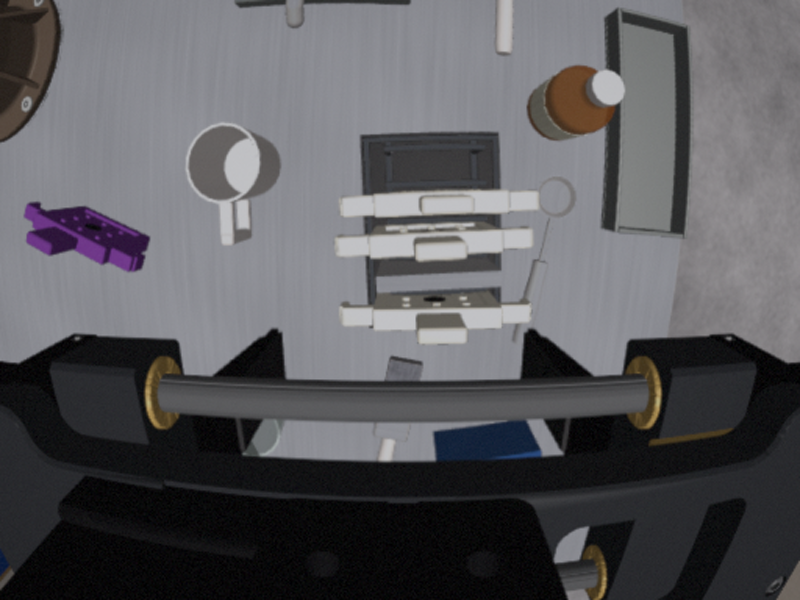

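View pics/w_press_b.png

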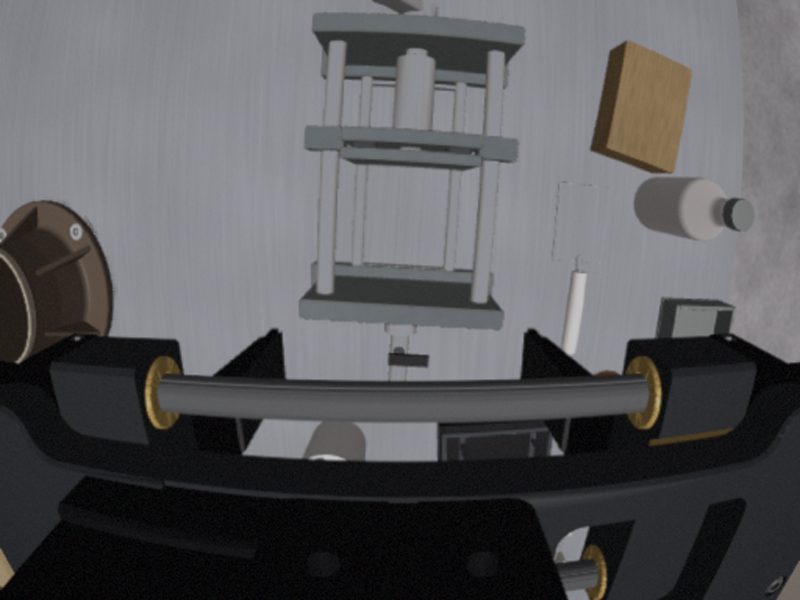

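The rack view shows three plates with tabs at about (447,203), (440,248) and (441,325). The press view shows the bars at columns 330 and 488, the fixed head at about row 315 and the moving head at about row 150. Next I'll zoom both crops for accurate clicks.

```bash
python3 - <<'E'
from h import *
A=load("w_rack")["frame"][112:227,211:351]; B=load("w_press")["frame"][0:215,185:345]
a=cv2.resize(A,None,fx=3,fy=3,interpolation=cv2.INTER_CUBIC); b=cv2.resize(B,None,fx=2.3,fy=2.3,interpolation=cv2.INTER_CUBIC)
im=np.zeros((max(a.shape[0],b.shape[0]),a.shape[1]+b.shape[1],3),np.uint8); im[:a.shape[0],:a.shape[1]]=a; im[:b.shape[0],a.shape[1]:]=b
im=cv2.convertScaleAbs(im,alpha=1.2); cv2.imwrite("pics/crop1.png",im); print(a.shape,b.shape)
E
```

```text
(345, 420, 3) (494, 368, 3)
```

View pics/crop1.png

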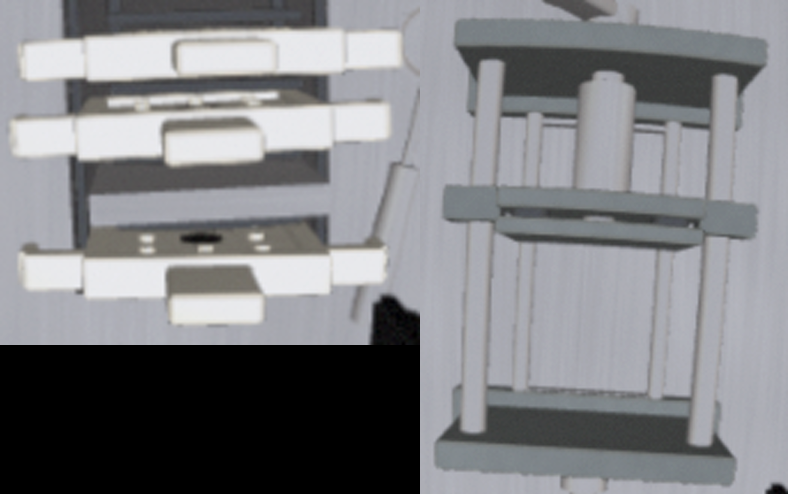

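```bash
cat > fit.py <<'E'
from h import *
from scipy.optimize import least_squares
g=load("w_press"); f=load("w_rack")
P=lambda u,v,z: back(g,185+((u-420)+.5)/2.3-.5,(v+.5)/2.3-.5,z,True)[:2]
Q=lambda u,v,z: back(f,211+(u+.5)/3-.5,112+(v+.5)/3-.5,z,True)[:2]
obs=[(P(473,425,.105),-.07,None),(P(490,70,.105),-.07,None),(P(724,85,.105),.07,None),(P(701,435,.105),.07,None),
 (P(452,440,.137),None,-.06),(P(730,458,.137),None,-.06),(P(436,466,.137),-.088,-.078),(P(733,484,.137),.088,-.078),
 (P(458,45,.14),None,.166),(P(765,63,.14),None,.166),(P(458,20,.14),None,.184),(P(765,40,.14),None,.184)]
def res(p):
    c,s=np.cos(p[2]),np.sin(p[2]); o=[]
    for w,x,y in obs:
        d=w-p[:2]; l=(c*d[0]+s*d[1],-s*d[0]+c*d[1])
        if x is not None:o.append(l[0]-x)
        if y is not None:o.append(l[1]-y)
    return np.array(o)
s=least_squares(res,[.5,.09,.03],loss="soft_l1",f_scale=.002); print("press",s.x.round(4)); print((res(s.x)*1e3).round(1))
np.save("press.npy",s.x)
for n,c in dict(A=[(175,40),(277,40),(277,73),(176,73)],B=[(163,131),(263,132),(263,163),(164,165)],C=[(168,294),(263,293),(263,322),(169,324)]).items():
    q=np.array([Q(*k,.168) for k in c]); e=q[1]-q[0]+q[2]-q[3]
    print(n,q.mean(0).round(4),"yaw",np.arctan2(e[1],e[0]).round(3),"w",np.linalg.norm(e)/2,"t",np.linalg.norm(q[0]+q[1]-q[2]-q[3])/2)
for n,(l,rr) in dict(A=[(20,58),(402,48)],B=[(12,135),(391,121)],C=[(20,265),(387,265)]).items():
    a,b=Q(*l,.105),Q(*rr,.105); print(n,"ears",((a+b)/2).round(4),np.arctan2(*(b-a)[::-1]).round(3),np.linalg.norm(b-a).round(4))
# moving face lower edge
print("moving face back top", P(600,190,.137))
E
python3 fit.py
```

```text
press [ 0.5024  0.0878 -0.0275]
[-0.3 -0.6  0.2  0.7  0.4 -1.1  1.3  2.2 -1.2  1.2  0.1  1.1 -2.2 -2.5]
A [ 0.6307 -0.2268] yaw 0.042 w 0.03938909276038035 t 0.012825797280665834
B [ 0.6271 -0.2627] yaw 0.039 w 0.03905877544633991 t 0.012850496573585876
C [ 0.6312 -0.3284] yaw 0.041 w 0.0387183929068964 t 0.012698002355503323
A ears [ 0.6309 -0.2263] 0.066 0.1773
B ears [ 0.6277 -0.2615] 0.072 0.1775
C ears [ 0.6316 -0.3277] 0.027 0.1775
moving face back top [0.50380878 0.17231281]
```

```bash
cat > hang.py <<'E'
from h import *
px,py,pa=np.load("press.npy")
def W(x,y): return np.array([px+np.cos(pa)*x-np.sin(pa)*y, py+np.sin(pa)*x+np.cos(pa)*y])
def pick(xy,yaw=.041):
    o=down(yaw)
    r.movep([*xy,.26],o); r.line_to([*xy,.148],max_speed=.12); r.close_gripper(); s=st()
    if not .3<s["grip_width"]<.5: raise SystemExit("bad grip")
    r.line_to([*xy,.31],max_speed=.15); st()
def place(y,x=0):
    o=down(pa); t=W(x,y)
    r.movep([*t,.31],o); s=st()
    if s["grip_width"]<.3: raise SystemExit("lost")
    r.line_to([*t,.205],max_speed=.12); st()
    for z in (.19,.18,.172,.167):
        r.line_to([*t,z],max_speed=.06); s=st()
        if np.abs(s["contact_force"]).max()>20: raise SystemExit("blocked")
def release(y,x=0):
    t=W(x,y); r.open(); r.line_to([*t,.29],max_speed=.15); st()
E
python3 - <<'E'
from hang import *
pick((.6307,-.2265)); place(-.042)
f=shot("wrist","p1"); shot("scene","p1s")
cv2.imwrite("pics/p1_b.png",np.hstack([cv2.resize(load("p1s")["frame"][60:220,200:360],(400,400),interpolation=cv2.INTER_CUBIC),cv2.resize(f["frame"][80:280,150:350],(400,400),interpolation=cv2.INTER_CUBIC)]))
E
```

```text
t 6.55 tcp [ 0.6307 -0.2265  0.1479] F [ 0.9  0.2 -0.4] g 0.421 q [-0.44  0.64  1.52 -0.    0.98 -0.48]
t 7.78 tcp [ 0.6304 -0.2264  0.3089] F [ 0.2 -0.2 -2.9] g 0.42 q [-0.44  0.5   1.33  0.    1.31 -0.48]
t 8.94 tcp [0.502  0.0451 0.31  ] F [ 0.4  0.5 -4.1] g 0.418 q [-0.04  0.24  1.74 -0.    1.16 -0.01]
t 9.97 tcp [0.5016 0.0457 0.2055] F [-0.7 -0.4 -2.9] g 0.418 q [-0.04  0.35  1.88 -0.    0.91 -0.01]
t 10.37 tcp [0.5011 0.0458 0.1897] F [ 1.2 -0.3 -3.5] g 0.42 q [-0.04  0.37  1.9   0.    0.87 -0.01]
t 10.68 tcp [0.5011 0.0458 0.1796] F [ 0.3  0.2 -4.1] g 0.417 q [-0.04  0.39  1.91 -0.    0.84 -0.01]
t 10.97 tcp [0.501  0.0458 0.1716] F [ 0.8  0.4 -2.9] g 0.421 q [-0.04  0.4   1.92 -0.    0.82 -0.01]
t 11.22 tcp [0.5011 0.0458 0.1668] F [-0.1  0.9 -2.5] g 0.418 q [-0.04  0.4   1.93 -0.    0.81 -0.01]
```

View pics/p1_b.png

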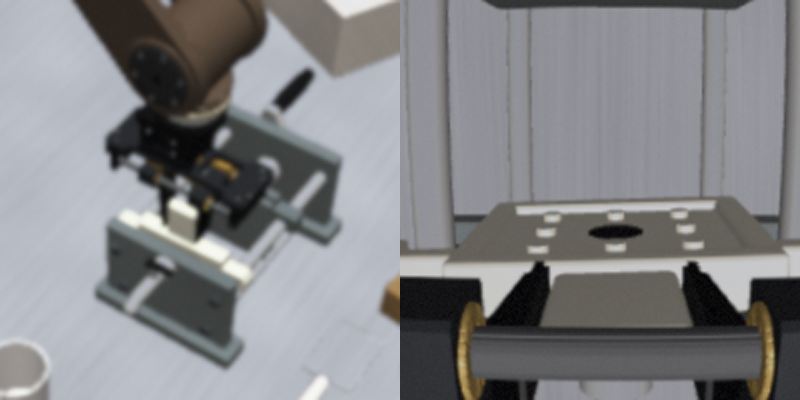

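The first plate sits between the bars with its ears over them and no side force. I'll release it and do the other two.

```bash
python3 - <<'E'
from hang import *
release(-.042)
pick((.6274,-.2622)); place(-.012); release(-.012)
pick((.6314,-.328)); place(.018); release(.018)
r.movep([*W(0,-.03),.36],down(pa)); f=shot("wrist","p3"); cv2.imwrite("pics/p3_b.png",cv2.resize(f["frame"][:240,130:400],(800,711),interpolation=cv2.INTER_CUBIC)[:600])
E
```

```text
t 13.32 tcp [0.5009 0.0458 0.2892] F [-0.3 -0.3 -0.4] g 0.998 q [-0.04  0.26  1.77 -0.    1.11 -0.01]
t 16.57 tcp [ 0.6274 -0.2622  0.148 ] F [-0.6  0.4  0. ] g 0.417 q [-0.49  0.65  1.5   0.    0.99 -0.53]
t 17.81 tcp [ 0.6272 -0.2621  0.3089] F [-0.2  0.8 -3.4] g 0.418 q [-0.49  0.52  1.31  0.    1.32 -0.53]
t 19.16 tcp [0.5024 0.0752 0.3096] F [ 0.1  0.7 -2.5] g 0.42 q [ 0.02  0.25  1.73 -0.    1.17  0.05]
t 20.18 tcp [0.5024 0.0757 0.2055] F [-0.9  0.  -2.9] g 0.418 q [ 0.02  0.36  1.87 -0.    0.91  0.05]
t 20.58 tcp [0.5019 0.0758 0.1897] F [ 0.3 -0.4 -3.3] g 0.42 q [0.02 0.38 1.89 0.   0.87 0.05]
t 20.9 tcp [0.5019 0.0758 0.1796] F [ 0.1 -0.7 -3.3] g 0.418 q [0.02 0.39 1.9  0.   0.85 0.05]
t 21.18 tcp [0.5019 0.0758 0.1716] F [-0.5  0.5 -2.6] g 0.418 q [0.02 0.4  1.91 0.   0.83 0.05]
t 21.43 tcp [0.5019 0.0758 0.1667] F [-0.2 -0.2 -2.7] g 0.419 q [0.02 0.41 1.92 0.   0.82 0.05]
t 23.44 tcp [0.5017 0.0757 0.2892] F [ 0.3  1.  -0.9] g 0.999 q [ 0.02  0.26  1.76 -0.    1.12  0.05]
t 27.0 tcp [ 0.6314 -0.328   0.148 ] F [ 0.1 -0.  -0. ] g 0.415 q [-0.57  0.69  1.41  0.    1.04 -0.61]
t 28.23 tcp [ 0.6312 -0.3279  0.3089] F [ 0.  -0.  -4.4] g 0.418 q [-0.57  0.57  1.21 -0.    1.36 -0.61]
t 29.89 tcp [0.503  0.1055 0.3097] F [ 0.2  0.1 -2.4] g 0.421 q [ 0.08  0.26  1.72 -0.    1.17  0.11]
t 30.92 tcp [0.5032 0.1057 0.2055] F [ 0.5  0.6 -3.7] g 0.423 q [ 0.08  0.37  1.86 -0.    0.92  0.11]
t 31.32 tcp [0.5027 0.1058 0.1896] F [ 0.4 -0.1 -3. ] g 0.419 q [ 0.08  0.39  1.88 -0.    0.88  0.11]
t 31.63 tcp [0.5027 0.1057 0.1796] F [ 0.6 -0.1 -2.4] g 0.417 q [ 0.08  0.4   1.89 -0.    0.85  0.11]
t 31.92 tcp [0.5027 0.1058 0.1716] F [-0.3  0.1 -2.5] g 0.419 q [0.08 0.41 1.9  0.   0.83 0.11]
t 32.17 tcp [0.5027 0.1057 0.1667] F [-0.1 -0.6 -2.4] g 0.418 q [0.08 0.42 1.9  0.   0.82 0.11]
t 34.17 tcp [0.5025 0.1057 0.2892] F [ 0.7 -0.6  0.4] g 0.996 q [ 0.08  0.27  1.75 -0.    1.12  0.11]
```

View pics/p3_b.png

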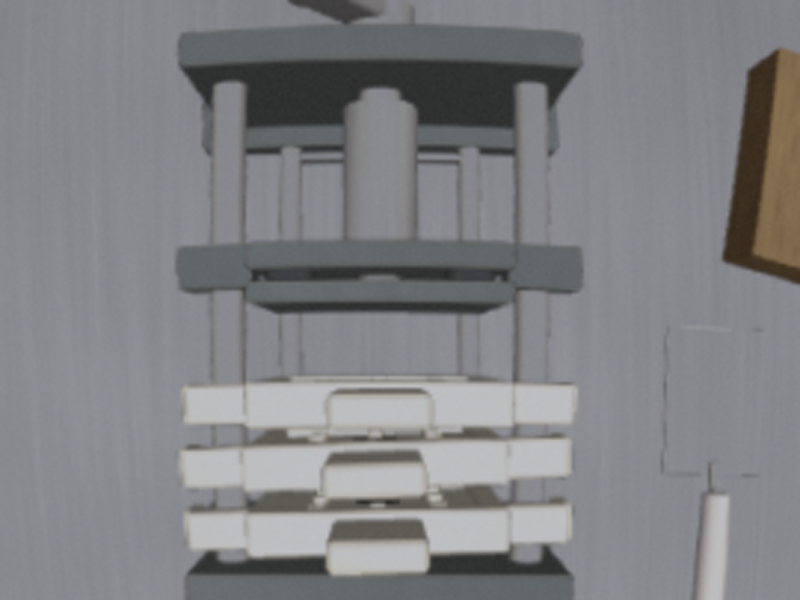

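All three plates hang with both ears on the bars and sit clear of each other. The only other thing left in the rack is the dish. Next I'll look at the crank.

```bash
python3 - <<'E'
from hang import *
r.movep([*W(-.02,.18),.36],down(pa)); f=shot("wrist","cr"); st(); print(f["xyz"])
im=f["frame"].copy()
for th,c in ((0.5,(0,0,255)),(1.2,(0,255,0)),(1.9,(255,0,0)),(2.6,(0,255,255))):
    for y in (.215,.261,.307):
        p=[*W(-.05*np.sin(th),y),.087+.05*np.cos(th)]; u=proj(f,p,True)[0]; print(th,y,u.round(1))
cv2.imwrite("pics/cr_b.png",cv2.resize(im[20:260,130:400],(800,711),interpolation=cv2.INTER_CUBIC)[:600])
E
```

```text
t 35.56 tcp [0.4875 0.2673 0.3597] F [ 0.3  0.5 -0.1] g 0.998 q [ 0.38  0.29  1.54 -0.    1.32  0.41]
[0.48915899 0.33342172 0.51250704]
0.5 0.215 [254.8 142.8]
0.5 0.261 [254.8 107. ]
0.5 0.307 [254.8  71.6]
1.2 0.215 [238.5 141.4]
1.2 0.261 [238.3 107.9]
1.2 0.307 [238.3  74.7]
1.9 0.215 [239.5 139.7]
1.9 0.261 [239.4 108.8]
1.9 0.307 [239.4  78.1]
2.6 0.215 [254.2 138.5]
2.6 0.261 [254.2 109.3]
2.6 0.307 [254.3  80.3]
```

View pics/cr_b.png

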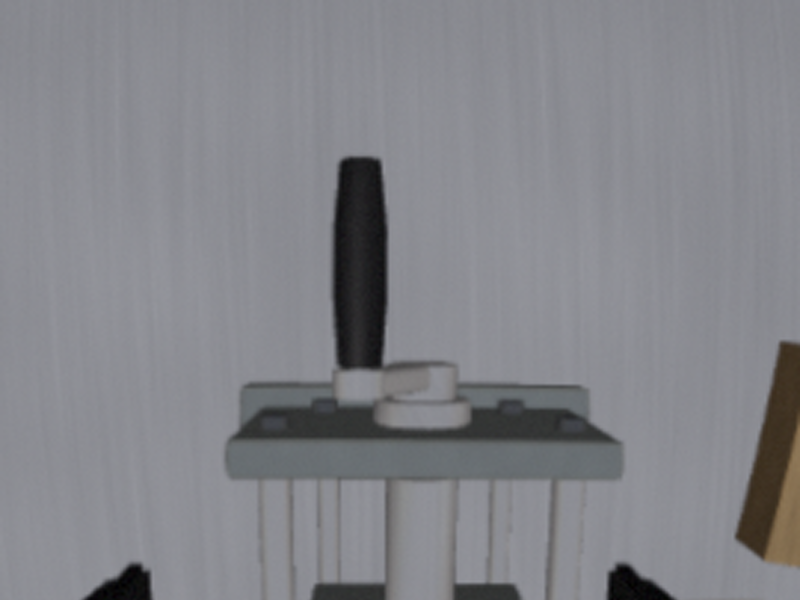

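The handle is at crop column 360, rows 157–367, which makes it upright and leaning to -x, θ≈0.6 rad. I'll grip it and drive the circle, stopping if the force gets too high.

```bash
cat > crank.py <<'E'
from hang import *
Y=.268
def H(th): return np.array([*W(-.05*np.sin(th),Y),.085+.05*np.cos(th)])
def turn(a,b,step=.35,v=.12,lim=30,every=3):
    n=max(1,int(np.ceil((b-a)/step)))
    for i,t in enumerate(np.linspace(a,b,n+1)[1:]):
        r.line_to(H(t),max_speed=v); s=r.sense(); F=s["contact_force"]
        e=np.array([np.cos(pa),np.sin(pa),0]); tang=np.dot(F,-np.cos(t)*e+np.array([0,0,-np.sin(t)])); rad=np.dot(F,-np.sin(t)*e+np.array([0,0,np.cos(t)]))
        if i%every==0 or i==n-1: print(f"th {t:.2f} t {s['clock']:.1f} tang {tang:.1f} rad {rad:.1f} Fy {F[1]:.1f} g {s['grip_width']:.3f}")
        if np.linalg.norm(F)>lim or not .18<s["grip_width"]<.3: print("STOP",t,F,s["grip_width"]); return t
    return b
E
python3 - <<'E'
from crank import *
from scipy.optimize import brentq
f=load("cr"); th=brentq(lambda t:proj(f,[*W(-.05*np.sin(t),.261),.087+.05*np.cos(t)],True)[0,0]-251.5,.2,1.2); print("th0",th)
p=H(th); r.movep([*p[:2],.25],down(pa)); r.line_to(p,max_speed=.1); st(); r.close_gripper(); s=st()
if .2<s["grip_width"]<.28: print(turn(th,th+1.6,every=1))
E
```

```text
th0 0.6000211955313448
t 37.56 tcp [0.4817 0.3566 0.1269] F [0.6 0.4 0.2] g 1.0 q [ 0.53  0.58  1.73 -0.    0.84  0.55]
t 38.69 tcp [0.4813 0.3565 0.1263] F [-1.6  0.5  1.4] g 0.239 q [0.53 0.58 1.73 0.   0.84 0.55]
th 0.92 t 39.0 tang 6.4 rad -4.6 Fy 1.1 g 0.239
th 1.24 t 39.3 tang 5.2 rad -4.2 Fy 0.5 g 0.237
th 1.56 t 39.5 tang 5.7 rad -4.5 Fy -0.2 g 0.235
th 1.88 t 39.8 tang 4.4 rad -4.2 Fy -0.7 g 0.235
th 2.20 t 40.1 tang 5.5 rad -3.7 Fy -1.1 g 0.233
2.200021195531345
```

```bash
python3 - <<'E'
from crank import *
print(turn(2.2,10.0,every=4))
f=shot("scene","c1"); cv2.imwrite("pics/c1_b.png",cv2.resize(f["frame"][60:220,210:370],(500,500),interpolation=cv2.INTER_CUBIC))
E
```

```text
th 2.54 t 40.4 tang 6.2 rad -5.0 Fy -2.2 g 0.235
th 3.90 t 41.6 tang 3.5 rad -3.5 Fy -2.1 g 0.235
th 5.25 t 42.7 tang 1.9 rad 7.0 Fy -3.7 g 0.234
th 6.61 t 43.9 tang 5.7 rad 9.6 Fy -0.3 g 0.237
th 7.97 t 45.1 tang 5.1 rad -3.2 Fy -0.4 g 0.237
th 9.32 t 46.2 tang 3.3 rad -6.7 Fy -4.6 g 0.237
th 10.00 t 46.8 tang 3.4 rad -6.3 Fy -3.5 g 0.235
10.0
```

View pics/c1_b.png

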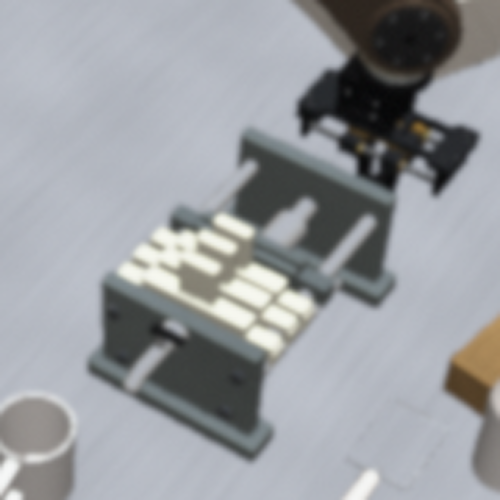

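The head has advanced and now reaches the last plate. I'll carry on up to the clamp.

```bash
python3 - <<'E'
from crank import *
t=turn(10.0,22.8,every=6)
if t==22.8: print(turn(22.8,24.7,step=.2,v=.06,every=1))
st()
E
```

```text
th 10.35 t 47.2 tang 3.1 rad -2.5 Fy -1.4 g 0.235
th 12.42 t 48.9 tang 4.5 rad 10.9 Fy -3.3 g 0.236
th 14.50 t 50.7 tang 5.4 rad -3.3 Fy -1.3 g 0.234
th 16.57 t 52.4 tang 2.8 rad -1.5 Fy -3.7 g 0.239
th 18.65 t 54.2 tang 3.6 rad 10.8 Fy -5.2 g 0.236
th 20.72 t 55.9 tang 5.7 rad -3.3 Fy -1.5 g 0.237
th 22.80 t 57.7 tang 2.9 rad -2.0 Fy -2.7 g 0.233
th 22.99 t 58.0 tang 1.0 rad 1.9 Fy -3.0 g 0.239
th 23.18 t 58.3 tang 2.6 rad 2.4 Fy -4.8 g 0.239
th 23.37 t 58.6 tang 1.8 rad 3.2 Fy -4.9 g 0.235
th 23.56 t 58.9 tang 1.9 rad 3.9 Fy -4.7 g 0.235
th 23.75 t 59.2 tang 3.1 rad 3.5 Fy -4.7 g 0.237
th 23.94 t 59.5 tang 2.5 rad 4.1 Fy -5.1 g 0.231
th 24.13 t 59.8 tang 1.6 rad 3.6 Fy -5.6 g 0.232
th 24.32 t 60.1 tang 2.2 rad 3.4 Fy -4.7 g 0.233
th 24.51 t 60.4 tang 0.7 rad 4.8 Fy -4.6 g 0.237
th 24.70 t 60.7 tang 1.9 rad 6.2 Fy -4.4 g 0.234
24.7
t 60.74 tcp [0.5309 0.3551 0.1312] F [ 0.7 -4.4  6.5] g 0.234 q [ 0.49  0.62  1.62 -0.    0.9   0.51]
```

The crank is 1.14 rad past the computed contact angle of 23.56. I'll release, check the clamp and look at the jug.

```bash
python3 - <<'E'
from crank import *
r.open(); p=r.sense()["tcp_pos"]; r.line_to([p[0],p[1],.3],max_speed=.15); st()
r.movep([*W(0,0.03),.36],down(pa)); f=shot("wrist","k1")
r.movep([.45,-.22,.36],down(0)); g=shot("wrist","k2"); st(); print(g["xyz"])
cv2.imwrite("pics/k_b.png",np.hstack([cv2.resize(f["frame"][0:230,170:350],(400,511),interpolation=cv2.INTER_CUBIC),cv2.resize(g["frame"][60:230,200:333],(400,511),interpolation=cv2.INTER_CUBIC)]))
E
```

```text
t 63.28 tcp [0.5305 0.355  0.2991] F [0.9 0.1 0.1] g 0.997 q [0.49 0.46 1.43 0.   1.25 0.51]
t 65.65 tcp [ 0.4505 -0.2191  0.36  ] F [-0.5  0.6  0.6] g 0.997 q [-0.58  0.2   1.66  0.    1.28 -0.59]
[ 0.45033501 -0.15366534  0.51310652]
```

View pics/k_b.png

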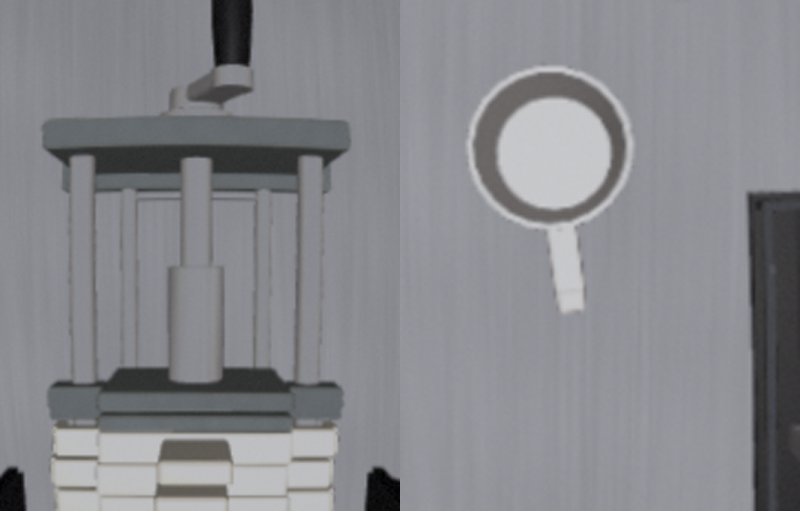

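The left half shows the plates stacked tight between the heads, with the crank arm up and slightly to +x, as commanded. The right half shows the jug mouth centred at (551,148) in the crop, with its handle running down to (571,310).

```bash
python3 - <<'E'
from hang import *
g=load("k2"); U=lambda u,v,z:back(g,200+(u-400)/3.0075,60+v/3.006,z,True)
c=U(551,148,.092); h=U(570,301,.087); wl=U(562,230,.087)
print("mouth",c,"bar",h,np.linalg.norm((h-c)[:2]), "near wall",wl)
e=[U(*k,.092)[:2] for k in((468,148),(634,148),(551,66),(551,230))]; print("diam",np.linalg.norm(e[0]-e[1]),np.linalg.norm(e[2]-e[3]))
d=(h-c)[:2]; d/=np.linalg.norm(d); ang=np.arctan2(d[1],d[0]); hb=c[:2]+.074*d
print("ang",ang,"handle",hb,"spout",W(0,-.15))
np.save("jug.npy",[*c[:2],ang])
t=ang+np.pi/2
for p,a in((hb,t),(W(0,-.15)-.074*np.array([-np.sin(pa),np.cos(pa)]),pa)): print(p,a,r.inverse_kinematics([*p,.066],down(a)),r.inverse_kinematics([*p,.2],down(a)))
E
```

```text
mouth [ 0.43982957 -0.13891267  0.092     ] bar [ 0.448733   -0.21206097  0.087     ] 0.07368815630442646 near wall [ 0.44490244 -0.17787674  0.087     ]
diam 0.0775377118575393 0.0776023176132014
ang -1.4496746154133944 handle [ 0.44877067 -0.21237053] spout [ 0.49825006 -0.06217873]
[ 0.44877067 -0.21237053] 0.12112171138150218 [-0.57512723  0.56217227  2.02611664  0.          0.55330375 -0.69624894] [-0.57512723  0.3493497   1.90569978  0.          0.88654317 -0.69624894]
[ 0.49621766 -0.13615082] -0.027468293532412705 [-3.96211143e-01  5.78317842e-01  1.98224277e+00 -4.44089210e-16
  5.81032040e-01 -3.68742849e-01] [-3.96211143e-01  3.73518486e-01  1.86445742e+00 -4.44089210e-16
  9.03616746e-01 -3.68742849e-01]
```

```bash
python3 - <<'E'
from hang import *
cx,cy,ang=np.load("jug.npy"); hb=np.array([cx,cy])+.074*np.array([np.cos(ang),np.sin(ang)])
a=ang+np.pi/2
r.movep([*hb,.2],down(a)); r.line_to([*hb,.066],max_speed=.1); r.close_gripper(); s=st()
if not .1<s["grip_width"]<.2: raise SystemExit("grip?")
t=W(0,-.224); m=(hb+t)/2
r.line_to([*t,.066],rot=down(pa),max_speed=.06); st()
r.open(); st(); r.line_to([*t,.2],max_speed=.12)
r.movep([.45,-.17,.36],down(pa)); g=shot("wrist","j1"); st(); shot("scene","j1s")
cv2.imwrite("pics/j1_b.png",np.hstack([cv2.resize(g["frame"][50:230,180:330],(400,480),interpolation=cv2.INTER_CUBIC),cv2.resize(load("j1s")["frame"][80:272,160:320],(400,480),interpolation=cv2.INTER_CUBIC)]))
E
```

```text
t 69.06 tcp [ 0.4488 -0.2124  0.066 ] F [-0.1 -0.1 -0.9] g 0.146 q [-0.58  0.56  2.03 -0.    0.55 -0.7 ]
t 70.71 tcp [ 0.4962 -0.1362  0.066 ] F [ 0.3  1.  -0.4] g 0.145 q [-0.4   0.58  1.98  0.    0.58 -0.37]
t 72.08 tcp [ 0.4962 -0.1362  0.066 ] F [ 0.2 -0.6 -0.1] g 0.998 q [-0.4   0.58  1.98  0.    0.58 -0.37]
t 74.11 tcp [ 0.4499 -0.1697  0.358 ] F [1.1 0.4 0.8] g 1.001 q [-0.5   0.17  1.7   0.    1.27 -0.47]
```

View pics/j1_b.png

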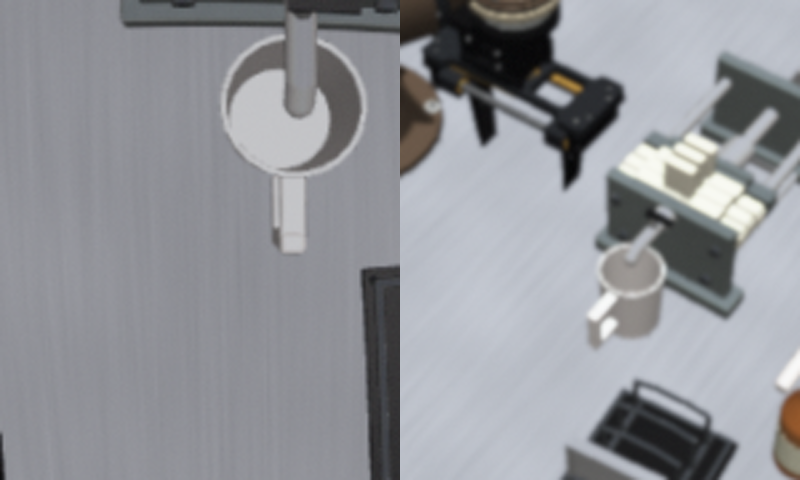

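```bash
python3 - <<'E'
from hang import *
g=load("j1"); c=back(g,180+294/2.6667,50+106/2.6667,.092,True); print("mouth",c,"err mm",(c[:2]-W(0,-.15))*1e3)
t=back(g,180+301/2.6667,50+108/2.6667,.105,True); print("spout tip approx",t)
f=load("w_rack"); print("jug at start",back(f,224/1.5625,163/1.5625,.092,True))
# crank check from k1 : handle/arm end
f=load("k1")
for th in (24.3,24.5,24.7,24.9): print(th, (proj(f,[*W(-.05*np.sin(th),.213),.087+.05*np.cos(th)],True)[0]-[170,0])*2.222)
E
```

```text
mouth [ 0.4978871  -0.06247508  0.092     ] err mm [-0.36295077 -0.2963475 ]
spout tip approx [ 0.50002203 -0.06482032  0.105     ]
jug at start [ 0.42869234 -0.19236309  0.092     ]
24.3 [257.35752701  75.54934083]
24.5 [245.72060685  72.08924861]
24.7 [231.45199208  69.32580095]
24.9 [215.21148895  67.47963927]
```

```bash
python3 - <<'E'
from hang import *
st(); print(r.close_job())
E
```

```text
t 74.16 tcp [ 0.45   -0.1696  0.358 ] F [-0.   0.5 -0. ] g 1.002 q [-0.5   0.17  1.7   0.    1.27 -0.47]
the job is handed in; nothing more can be done
None
```

The press is back together and the job was handed in at about 74 s of the 210 s allowed; no verdict was reported.

- **Plates:** There were three plates in the rack. I gripped each one across its tab and hung it on both bars; the wrist picture afterwards showed all ears seated and the plates square. The steel dish stayed in its slot.
- **Clamp:** I turned the crank clockwise to 24.7 rad. Three 20 mm plates should make contact at 23.56 rad, so the head is about 1.1 rad past contact, which should press with over 40 N. The final picture showed the plates stacked tight and the handle base where 24.7 rad should put it.
- **Jug:** It had been knocked about 5 cm before I reached it, so I measured it again. I slid it by its handle under the spout and let go. Its mouth measured within 1 mm of the computed spout position and about 3 mm from the spout tip seen in the picture (22 mm allowed).

**Less certain:** the clamp force was never measured directly. The tool force readings along the crank's path stayed at a few newtons, did not rise after contact, and had the opposite sign to what I expected. The clamp therefore rests on the crank angle and the picture. I made no separate final check of the bottles, beaker, carton and utensils, but the arm passed clear of them.

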